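Release the latched channel key on the probe selector

ROBOT

A 6-joint arm with a two-finger parallel gripper is mounted at the origin on the work surface. World frame = base frame: x ahead of the robot, y to its left, z up, the work surface at z = 0. Lengths are in m, angles in rad, forces in N, time in s.
With the tool pointing down it reaches from about 0.375 to 0.975 m from the base axis. Payload 3.8 kg.
Tool frame: the origin (TCP) lies at the very end of the fingers, on their centre line; the grasp point (between the pads) lies 19 mm behind it; z points along the fingers, y is the direction in which the jaws open and shut (so a half turn about z gives the same grasp; the last joint's range is limited). The gripper opens to 85 mm and grips with 20 to 120 N. Pads are 22 mm wide; open, the fingers measure 114 mm over their backs; the gripper's body (76 mm by 85 mm) begins 54 mm behind the grasp point. The pads swing forward as they close: fully open they stand 13 mm farther back than shut.
Start: joints at [1.206, 0.264, 1.604, -0, 1.274, -0.037], TCP at [0.217, 0.639, 0.231] pointing down, gripper open.
Joint ranges: [-2.63, 2.63], [-0.94, 2.18], [0.31, 2.57], [-1.31, 4.45], [0, 2.66], [-2.55, 2.55]. Speed limits (rad/s): [2.57, 2.57, 3.14, 3.14, 3.14, 3.14].

INTERFACE

Orientations are given as a rotation vector (axis times angle).
In Python, from workcell import status, read_camera, camera_info, order gives the robot as it stands.
- The arm moves only by the tool move_arm, never from a script. Its argument "deltas" is a list of rows, each a list of 3 entries, a list of its own where there are three numbers: the turn, a rotation vector about the world's x, y, z as a fraction of full scale, then the shift along the world's x, y, z as a fraction of full scale, then the closure, from -1 (fully open) to 1 (shut), so that 0 is half open. A call has 1 to 20 rows; each row is the pose to reach, as a shift and turn from the pose commanded when the call began; what a row does not reach only later rows make up. Full scale, the value 1, is 0.1 m for a shift and pi/2 rad for a turn. A row lasts 1/8 s, in which the tool goes at most 62.5 mm and 10.7 degrees, less where a joint would pass 70% of its speed; a pose out of reach is approached as far as the arm can. A call with a number of a shift or a turn outside -1 to 1 is refused whole. A call with a gripper value outside its range is refused whole. The fingers move at their own pace and stop on an object; "grip_force" is the grip in N (left out, the last holds). Time passes only in rows, so rows that repeat a pose let the fingers close. It gives the time, the measured TCP pose, the force and the opening at its end, in the units of the state.
- status.read_state(): the state, without advancing time (a new reading comes with each control period).
- read_camera(name): name is "scene" or "top"; returns (picture, depth): 400x640x3 uint8, red, green, blue; 400x640 float32, m along the optical axis (not along the pixel's ray), 0 where there is no reading.
- camera_info(name): a dict with "K" (3x3 intrinsics, pixels), "R" (3x3) and "t" (3): a world point X has camera coordinates R X + t. Camera axes: x right, y down, z forward; pixel columns grow to the right and rows downward; lengths in m; the calibration is good to about 2 mm. A picture is of the moment at which its call begins. camera_info takes no time and is no camera call.
- order.finish_job(): hands the job in, once; it reports no verdict.
The state is a dict: "time": time; "q": joint angles; "joint_vel": joint speeds; "joint_torque": joint torques, N m; "tool_pos": TCP position; "tcp_rot": TCP orientation; "wrist_force": force on the tool from outside, world axes, zero at the start; "torque": the same for the moment, N m; "width": opening from 0.0 (shut) to 1.0 (fully open).
Only numpy, scipy, OpenCV 4.12 (cv2) and the standard library are available. Lean on these libraries where they do the work, as an engineer would, in place of code of your own. Each camera call takes 0.05 s, during which the arm holds its last target. There are 200 camera calls.

TASK

One of the four identical channel keys on the probe selector was left latched in and sits only slightly lower than the rest. With a fingertip, tap the keys lightly one after the other, from left to right as seen from the robot, without clicking any of them in or out; then press the one you felt to be latched firmly all the way in, once, and let go so that all four keys stand up. Do not pick up or shift anything.

Things in the scene. Friction and masses are not known exactly. Their poses are not given: they have to be found in the camera images.
- console: probe selector, a fixed steel desk case 200 (x) by 300 mm (y). Origin: centre of its underside, on the bench; x points from the key side to the rear, y to the operator's left, z up. Level white key deck 50 mm above the bench; the keys stand on it in one row at x -45 mm, y +72, +24, -24, -72 mm. A sloping display starts 50 mm behind the row's centre line and rises to 69 mm above the bench
- key_a: one of four identical push-push keys, grey cap 28 by 28 by 10 mm; origin: centre of its top, axes as the console's. Top above the bench: 64 mm up, 60 latched, 54.6 fully in. Spring 3 N at the top, +0.8 N per mm, 10.5 N at the stop. Pressed to 55.5 mm or lower it toggles on release, if kept above 57 it does not. Latched it yields 1 mm under 6 N. Letters do not tell the order
- key_b: one of four identical push-push keys, grey cap 28 by 28 by 10 mm; origin: centre of its top, axes as the console's. Top above the bench: 64 mm up, 60 latched, 54.6 fully in. Spring 3 N at the top, +0.8 N per mm, 10.5 N at the stop. Pressed to 55.5 mm or lower it toggles on release, if kept above 57 it does not. Latched it yields 1 mm under 6 N. Letters do not tell the order
- key_c: one of four identical push-push keys, grey cap 28 by 28 by 10 mm; origin: centre of its top, axes as the console's. Top above the bench: 64 mm up, 60 latched, 54.6 fully in. Spring 3 N at the top, +0.8 N per mm, 10.5 N at the stop. Pressed to 55.5 mm or lower it toggles on release, if kept above 57 it does not. Latched it yields 1 mm under 6 N. Letters do not tell the order
- key_d: one of four identical push-push keys, grey cap 28 by 28 by 10 mm; origin: centre of its top, axes as the console's. Top above the bench: 64 mm up, 60 latched, 54.6 fully in. Spring 3 N at the top, +0.8 N per mm, 10.5 N at the stop. Pressed to 55.5 mm or lower it toggles on release, if kept above 57 it does not. Latched it yields 1 mm under 6 N. Letters do not tell the order
- logger_1: pale blue input module, 95 by 62 by 26 mm, with a black terminal strip, loose on the bench to the left of the console; origin centre of underside. To be left alone.
- logger_2: pale blue input module, 95 by 62 by 26 mm, with a black terminal strip, loose on the bench to the right of the console; origin centre of underside. To be left alone.
- stopper: blue rubber bung, 27 mm across, 24 mm high, standing loose on the key deck beyond the right-hand key; origin centre of underside. To be left alone.
- sleeve: brass well insert, 19 mm across, 34 mm high, standing loose on the key deck beyond the left-hand key; origin centre of underside. To be left alone.
- probe: thermometer probe, 290 mm long, black handle 16 mm square and 6 mm steel stem, lying loose on the bench between robot and console; origin at the middle of its length on the bench. To be left alone.
- bottle: white plastic bottle, 62 mm across, 150 mm high, standing loose at the left; origin centre of underside. To be left alone.
- beaker: glass beaker, 72 mm across, 85 mm high, standing loose at the right; origin centre of underside. To be left alone.
- driver: screwdriver, 180 mm long, lying loose at the right; origin on the bench below it. To be left alone.

How it is judged:
On the way, in this order (a step that is already met when the one before it is completed fails the run):
1. the left-hand key is touched by the fingers (((y of key_a in the frame of console between 0.048 and 0.1 m and contact force between the fingers and key_a above 0.5 N) or (y of key_b in the frame of console between 0.048 and 0.1 m and contact force between the fingers and key_b above 0.5 N) or (y of key_c in the frame of console between 0.048 and 0.1 m and contact force between the fingers and key_c above 0.5 N) or (y of key_d in the frame of console between 0.048 and 0.1 m and contact force between the fingers and key_d above 0.5 N)) and z of any of key_a, key_b, key_c, key_d in the frame of console below 0.061 m).
2. the second key from the left is touched by the fingers (((y of key_a in the frame of console between 0 and 0.048 m and contact force between the fingers and key_a above 0.5 N) or (y of key_b in the frame of console between 0 and 0.048 m and contact force between the fingers and key_b above 0.5 N) or (y of key_c in the frame of console between 0 and 0.048 m and contact force between the fingers and key_c above 0.5 N) or (y of key_d in the frame of console between 0 and 0.048 m and contact force between the fingers and key_d above 0.5 N)) and z of any of key_a, key_b, key_c, key_d in the frame of console below 0.061 m).
3. the third key from the left is touched by the fingers (((y of key_a in the frame of console between -0.048 and 0 m and contact force between the fingers and key_a above 0.5 N) or (y of key_b in the frame of console between -0.048 and 0 m and contact force between the fingers and key_b above 0.5 N) or (y of key_c in the frame of console between -0.048 and 0 m and contact force between the fingers and key_c above 0.5 N) or (y of key_d in the frame of console between -0.048 and 0 m and contact force between the fingers and key_d above 0.5 N)) and z of any of key_a, key_b, key_c, key_d in the frame of console below 0.061 m).
4. the right-hand key is touched by the fingers (((y of key_a in the frame of console between -0.1 and -0.048 m and contact force between the fingers and key_a above 0.5 N) or (y of key_b in the frame of console between -0.1 and -0.048 m and contact force between the fingers and key_b above 0.5 N) or (y of key_c in the frame of console between -0.1 and -0.048 m and contact force between the fingers and key_c above 0.5 N) or (y of key_d in the frame of console between -0.1 and -0.048 m and contact force between the fingers and key_d above 0.5 N)) and z of any of key_a, key_b, key_c, key_d in the frame of console below 0.061 m).
5. the latched key is pressed fully in (more than 7 mm below its up position) (z of any of key_a, key_b, key_c, key_d in the frame of console below 0.057 m).
At the end, for the whole second after the job is handed in: All four keys are up (each less than 1.5 mm in), and the loose things lie within 15 mm of where they were (z of each of key_a, key_b, key_c, key_d in the frame of console above 0.0625 m and distance of each of logger_1, logger_2, stopper, sleeve, probe, bottle, beaker, driver from where it was at the start of the episode below 0.015 m); the robot touches nothing.
It fails at once if a key that was up is pushed in so far that it clicks (more than 7 mm) while another is still latched ((z of key_a in the frame of console below 0.061 m and z of key_b in the frame of console below 0.057 m) or (z of key_a in the frame of console below 0.061 m and z of key_c in the frame of console below 0.057 m) or (z of key_a in the frame of console below 0.061 m and z of key_d in the frame of console below 0.057 m) or (z of key_b in the frame of console below 0.061 m and z of key_a in the frame of console below 0.057 m) or (z of key_b in the frame of console below 0.061 m and z of key_c in the frame of console below 0.057 m) or (z of key_b in the frame of console below 0.061 m and z of key_d in the frame of console below 0.057 m) or (z of key_c in the frame of console below 0.061 m and z of key_a in the frame of console below 0.057 m) or (z of key_c in the frame of console below 0.061 m and z of key_b in the frame of console below 0.057 m) or (z of key_c in the frame of console below 0.061 m and z of key_d in the frame of console below 0.057 m) or (z of key_d in the frame of console below 0.061 m and z of key_a in the frame of console below 0.057 m) or (z of key_d in the frame of console below 0.061 m and z of key_b in the frame of console below 0.057 m) or (z of key_d in the frame of console below 0.061 m and z of key_c in the frame of console below 0.057 m)).
It fails at once if a loose thing is picked up or shifted by more than 15 mm (distance of any of logger_1, logger_2, stopper, sleeve, probe, bottle, beaker, driver from where it was at the start of the episode above 0.015 m).
It also fails if it takes over 45 s, if anything falls off the work surface, if the arm or the gripper's body presses on something with over 40 N, if the wrist force passes 120 N, or if a joint passes its speed limit or range.

## Working session

There is one attempt and no reset: what is moved stays moved. The work goes in short steps, Python scripts to look and compute and a tool call to move; the robot and the scene stay as the last step left them, time stands still between calls to the robot, and variables do not carry over. Pictures are saved under pics/ and viewed, about 8 in all and at most 12, crops included, and the job is handed in when it is done.

Besides the shell and the picture viewer there is one more tool, called after "Request:" as name([rows], argument=value, ...), one row to a line, values as JSON. move_arm: Moves the arm, as the interface text tells. Its arguments: {"type":"object","properties":{"deltas":{"type":"array","items":{"type":"array"}},"grip_force":{"type":"number"}},"required":["deltas"]}

```bash
mkdir -p pics
python3 - <<'E'
from workcell import status, read_camera, camera_info
import cv2,numpy as np
for n in("scene","top"):
    p,d=read_camera(n); cv2.imwrite(f"pics/{n}0.png",p[...,::-1]); np.savez(f"{n}0.npz",p=p,d=d,**camera_info(n))
    c=camera_info(n);print(n,(-np.array(c["R"]).T@c["t"]).round(3))
print(status.read_state())
E
```

```text
scene [ 0.997 -0.456  0.969]
top [0.42  0.015 1.183]
{'time': 0.1, 'q': array([ 1.20612888e+00,  2.64677935e-01,  1.60523109e+00,  1.14283420e-05,
        1.27375271e+00, -3.68980035e-02]), 'joint_vel': array([-0.00138562, -0.00117402, -0.00434982, -0.00040454, -0.00036194,
       -0.00155598]), 'joint_torque': array([ 1.02499162e-03, -5.16707182e+01, -3.68592095e+01, -4.37708638e-05,
        6.21958083e-03,  1.55759608e-05]), 'tool_pos': array([0.21706053, 0.63843605, 0.23008991]), 'tcp_rot': array([-0.5124933 , -3.0990781 ,  0.00318096]), 'wrist_force': array([-0.10814413, -0.77625751,  0.08432403]), 'torque': array([ 0.02111592,  0.03281065, -0.00888689]), 'width': 1.0011149045864425}
```

View pics/top0.png

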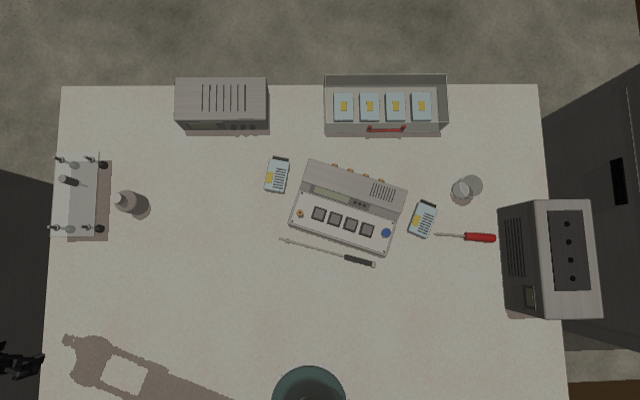

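View pics/scene0.png

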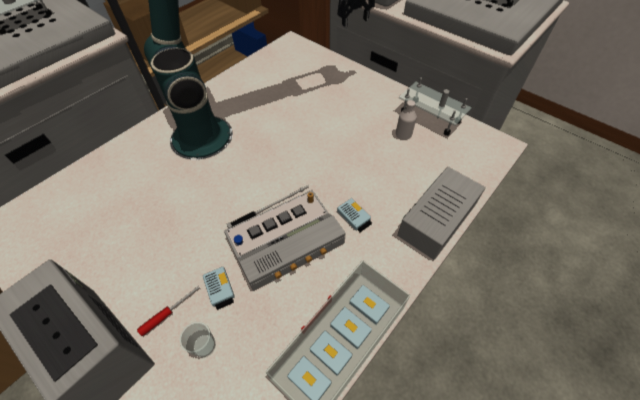

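Top view: the keys run from about (319,214) to (366,230). The sleeve is at (300,213), the stopper at (386,232), and the probe lies in front of the console. Next I measure the key positions.

Run:
```python
import numpy as np,cv2
def load(n):
    z=np.load(n+"0.npz");p,d,K,R,t=[z[k] for k in("p","d","K","R","t")]
    v,u=np.mgrid[:400,:640];X=np.stack([(u-K[0,2])/K[0,0]*d,(v-K[1,2])/K[1,1]*d,d],-1)
    return p,d,(X-t)@R
for n in("top","scene"):
    p,d,W=load(n)
    g=p.astype(int); 
    m=((g.max(2)<135)&(g.max(2)-g.min(2)<25)&(W[...,2]>.05)&(W[...,2]<.075)).astype(np.uint8)
    if n=="top": m[:205]=0;m[242:]=0;m[:,:308]=0;m[:,378:]=0
    else: m[:200]=0;m[240:]=0;m[:,:245]=0;m[:,308:]=0
    k,l,s,c=cv2.connectedComponentsWithStats(m,connectivity=4)
    for i in range(1,k):
        if s[i,4]>25:
            q=W[l==i];print(n,c[i].round(1),s[i,4],np.median(q,0).round(4),((q.max(0)+q.min(0))/2).round(4))
    if n=="top":
        cr=np.hstack([cv2.resize(p[150:270,270:410],None,fx=5,fy=5,interpolation=cv2.INTER_CUBIC)]);cv2.imwrite("pics/crop.png",cr[...,::-1])
        # deck edge: white deck pixels at z ~.05
        w=((abs(W[...,2]-.05)<.006)).astype(np.uint8);w[:150]=0;w[270:]=0;w[:,:280]=0;w[:,410:]=0
        pts=W[w>0][:,:2].astype(np.float32);print(cv2.minAreaRect(pts),len(pts))
        for nm,(u,v) in dict(sleeve=(300,213),stop=(386,232)).items():
            print(nm,W[v-3:v+4,u-3:u+4].reshape(-1,3)[W[v-3:v+4,u-3:u+4,2].argmax()])
```

```text
top [367.6 207.9] 149 [ 0.549  -0.1817  0.0564] [ 0.5425 -0.1684  0.0613]
top [318.5 213.3] 182 [ 0.5345 -0.0364  0.0576] [ 0.5339 -0.0366  0.0586]
top [334.3 218.6] 180 [ 0.5173 -0.0804  0.0607] [ 0.5177 -0.0822  0.0604]
top [350.1 223.9] 179 [ 0.5016 -0.1256  0.0623] [ 0.5026 -0.1262  0.0605]
top [366.  229.4] 177 [ 0.4864 -0.1702  0.0623] [ 0.4862 -0.1704  0.0595]
((0.558758556842804, -0.12091663479804993), (0.3002094626426697, 0.21232065558433533), 70.7324447631836) 3560
sleeve [0.54091458 0.01921628 0.08739528]
stop [ 0.48226125 -0.22693452  0.07801143]
scene [298.  210.6] 120 [ 0.5377 -0.0405  0.0578] [ 0.5356 -0.0377  0.0567]
scene [283.9 217.1] 126 [ 0.5233 -0.0851  0.0612] [ 0.5197 -0.0833  0.0585]
scene [269.5 224.2] 135 [ 0.5087 -0.1304  0.0605] [ 0.5032 -0.1285  0.0584]
scene [292.6 232.6] 157 [ 0.5808 -0.11    0.0602] [ 0.5767 -0.1038  0.0605]
scene [254.5 231.4] 141 [ 0.4923 -0.1758  0.0603] [ 0.4876 -0.1731  0.0584]
```

View pics/crop.png

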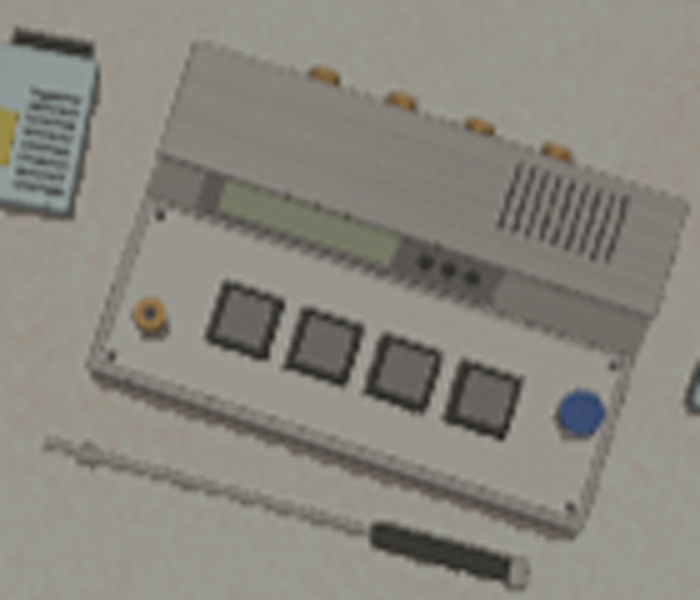

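Request:
move_arm([
  [[0, 0, 0], [0.23, -0.5, 0], 1],
  [[0, 0, 0], [0.46, -1, 0], 1],
  [[0, 0, 0], [0.46, -1, 0], 1],
], grip_force=40)

```text
time: 0.48
tool_pos: [0.2642, 0.5356, 0.2304]
tcp_rot: [-0.517, -3.099, 0.004]
wrist_force: [0.6, 0.7, 1.1]
width: 0.375
```

Request:
move_arm([
  [[0, 0, 0], [0.23, -0.5, 0], 1],
  [[0, 0, 0], [0.46, -1, 0], 1],
  [[0, 0, 0], [0.46, -1, 0], 1],
])

```text
time: 0.85
tool_pos: [0.3101, 0.437, 0.231]
tcp_rot: [0.518, 3.099, -0.001]
wrist_force: [0.5, 0.3, 0.4]
width: 0.0
```

Request:
move_arm([
  [[0, 0, 0], [0.23, -0.5, 0], 1],
  [[0, 0, 0], [0.46, -1, 0], 1],
  [[0, 0, 0], [0.46, -1, 0], 1],
])

```text
time: 1.23
tool_pos: [0.3563, 0.3379, 0.2313]
tcp_rot: [0.518, 3.098, 0.0]
wrist_force: [-0.1, -0.4, 0.9]
width: -0.001
```

Request:
move_arm([
  [[0, 0, 0], [0.23, -0.5, 0], 1],
  [[0, 0, 0], [0.46, -1, 0], 1],
  [[0, 0, 0], [0.46, -1, 0], 1],
])

```text
time: 1.6
tool_pos: [0.4026, 0.2383, 0.2314]
tcp_rot: [0.518, 3.098, 0.001]
wrist_force: [-0.5, 0.1, -0.1]
width: 0.002
```

Request:
move_arm([
  [[0, 0, 0], [0.23, -0.5, 0], 1],
  [[0, 0, 0], [0.46, -1, 0], 1],
  [[0, 0, 0], [0.46, -1, 0], 1],
])

```text
time: 1.98
tool_pos: [0.4488, 0.1386, 0.2314]
tcp_rot: [0.518, 3.098, 0.001]
wrist_force: [-0.2, -0.3, -0.4]
width: 0.001
```

Request:
move_arm([
  [[0, 0, 0], [0.23, -0.5, 0], 1],
  [[0, 0, 0], [0.46, -1, 0], 1],
  [[0, 0, 0], [0.46, -1, 0], 1],
  [[0, 0, 0], [0.46, -1, 0], 1],
])

```text
time: 2.48
tool_pos: [0.4933, 0.0411, 0.231]
tcp_rot: [-0.511, -3.099, -0.002]
wrist_force: [-0.1, -0.0, -0.9]
width: 0.0
```

Request:
move_arm([
  [[0, 0, 0], [0.21, -0.38, 0], 1],
  [[0, 0, 0], [0.425, -0.765, -0.3], 1],
  [[0, 0, 0], [0.425, -0.765, -0.7], 1],
  [[0, 0, 0], [0.425, -0.765, -1], 1],
  [[0, 0, 0], [0.425, -0.765, -1], 1],
  [[0, 0, 0], [0.425, -0.765, -1], 1],
])

```text
time: 3.22
tool_pos: [0.5366, -0.036, 0.1325]
tcp_rot: [0.509, 3.099, 0.001]
wrist_force: [0.5, -0.7, 0.5]
width: -0.003
```

Request:
move_arm([
  [[0, 0, 0], [0, 0, -0.3], 1],
  [[0, 0, 0], [0, 0, -0.5], 1],
  [[0, 0, 0], [0, 0, -0.6], 1],
  [[0, 0, 0], [0, 0, -0.6], 1],
  [[0, 0, 0], [0, 0, -0.6], 1],
  [[0, 0, 0], [0, 0, -0.6], 1],
])

```text
time: 3.98
tool_pos: [0.5368, -0.0375, 0.0725]
tcp_rot: [0.512, 3.097, 0.0]
wrist_force: [0.5, 0.3, -0.3]
width: -0.002
```

Run:
```python
from workcell import status, read_camera
import cv2,numpy as np
a,_=read_camera("scene");b,_=read_camera("top")
f=lambda p,u,v:cv2.resize(p[v:v+100,u:u+130],None,fx=3,fy=3,interpolation=cv2.INTER_CUBIC)[...,::-1]
cv2.imwrite("pics/k1.png",np.hstack([f(a,220,160),f(b,270,160)]));s=status.read_state();print(s["tool_pos"],s["wrist_force"])
```

```text
[ 0.53634984 -0.03755573  0.07200025] [-0.40824755  0.34507138  0.1332697 ]
```

View pics/k1.png

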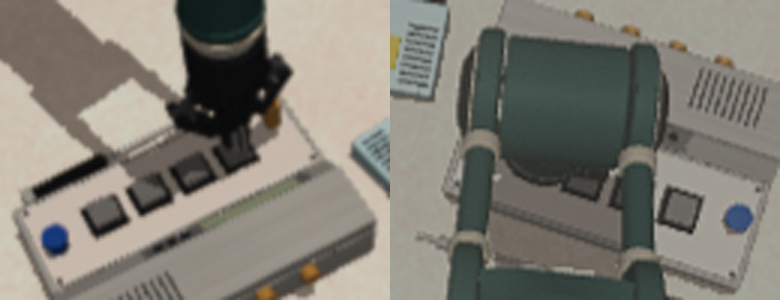

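In the left crop, the shut fingertips stand over the left-hand key, at about (237,150), and clear of the sleeve. I'll go down in small steps.

Request:
move_arm([
  [[0, 0, 0], [0, 0, -0.05], 1],
  [[0, 0, 0], [0, 0, -0.07], 1],
  [[0, 0, 0], [0, 0, -0.09], 1],
  [[0, 0, 0], [0, 0, -0.09], 1],
  [[0, 0, 0], [0, 0, -0.09], 1],
])

```text
time: 4.7
tool_pos: [0.5359, -0.0375, 0.0623]
tcp_rot: [-0.513, -3.099, 0.0]
wrist_force: [-0.5, -0.3, 0.0]
width: -0.002
```

```bash
python3 -c "
from workcell import status
s=status.read_state();print(s['tool_pos'],s['wrist_force'])"
```

```text
[ 0.53585596 -0.03747521  0.06227012] [-0.48061365 -0.32004935  0.03353608]
```

At 62.3 mm there is no force, where an up key would push back with about 4 N. This one is probably latched, so I go on down.

Request:
move_arm([
  [[0, 0, 0], [0, 0, -0.01], 1],
  [[0, 0, 0], [0, 0, -0.01], 1],
])

```text
time: 4.95
tool_pos: [0.5358, -0.0374, 0.0612]
tcp_rot: [-0.513, -3.099, 0.0]
wrist_force: [0.3, -0.5, 0.7]
width: -0.002
```

Request:
move_arm([
  [[0, 0, 0], [0, 0, -0.01], 1],
  [[0, 0, 0], [0, 0, -0.01], 1],
])

```text
time: 5.2
tool_pos: [0.5359, -0.0374, 0.0603]
tcp_rot: [0.513, 3.099, 0.0]
wrist_force: [-0.3, 0.1, -0.6]
width: -0.001
```

Request:
move_arm([
  [[0, 0, 0], [0, 0, -0.006], 1],
  [[0, 0, 0], [0, 0, -0.006], 1],
  [[0, 0, 0], [0, 0, -0.006], 1],
])

```text
time: 5.58
tool_pos: [0.5359, -0.0375, 0.0599]
tcp_rot: [0.513, 3.099, 0.0]
wrist_force: [-0.4, 0.9, 3.8]
width: 0.003
```

It makes contact at 60 mm with 3.8 N, so the left-hand key is latched. I'll lift and tap key 2.

Request:
move_arm([
  [[0, 0, 0], [0, 0, 0.156], 1],
  [[0, 0, 0], [0, 0, 0.156], 1],
  [[0, 0, 0], [-0.08, -0.22, 0.156], 1],
  [[0, 0, 0], [-0.163, -0.448, 0.156], 1],
  [[0, 0, 0], [-0.163, -0.448, 0.156], 1],
  [[0, 0, 0], [-0.163, -0.448, 0.08], 1],
  [[0, 0, 0], [-0.163, -0.448, 0.08], 1],
  [[0, 0, 0], [-0.163, -0.448, 0.06], 1],
  [[0, 0, 0], [-0.163, -0.448, 0.04], 1],
  [[0, 0, 0], [-0.163, -0.448, 0.035], 1],
  [[0, 0, 0], [-0.163, -0.448, 0.035], 1],
])

```text
time: 6.95
tool_pos: [0.5197, -0.0819, 0.0635]
tcp_rot: [0.513, 3.099, 0.001]
wrist_force: [-0.6, 2.1, 3.4]
width: 0.001
```

Key 2 makes contact at 63.5 mm with 3.4 N, so it is up. Next are keys 3 and 4 with the same shape of move: up 12 mm, across, down 12 mm.

Request:
move_arm([
  [[0, 0, 0], [0, 0, 0.12], 1],
  [[0, 0, 0], [0, 0, 0.12], 1],
  [[0, 0, 0], [-0.08, -0.22, 0.12], 1],
  [[0, 0, 0], [-0.163, -0.448, 0.12], 1],
  [[0, 0, 0], [-0.163, -0.448, 0.12], 1],
  [[0, 0, 0], [-0.163, -0.448, 0.05], 1],
  [[0, 0, 0], [-0.163, -0.448, 0.05], 1],
  [[0, 0, 0], [-0.163, -0.448, 0.02], 1],
  [[0, 0, 0], [-0.163, -0.448, 0], 1],
  [[0, 0, 0], [-0.163, -0.448, 0], 1],
  [[0, 0, 0], [-0.163, -0.448, 0], 1],
])

```text
time: 8.32
tool_pos: [0.5034, -0.1267, 0.0634]
tcp_rot: [0.513, 3.099, 0.001]
wrist_force: [-0.8, 2.5, 4.1]
width: 0.005
```

Request:
move_arm([
  [[0, 0, 0], [0, 0, 0.12], 1],
  [[0, 0, 0], [0, 0, 0.12], 1],
  [[0, 0, 0], [-0.08, -0.22, 0.12], 1],
  [[0, 0, 0], [-0.163, -0.448, 0.12], 1],
  [[0, 0, 0], [-0.163, -0.448, 0.12], 1],
  [[0, 0, 0], [-0.163, -0.448, 0.05], 1],
  [[0, 0, 0], [-0.163, -0.448, 0.05], 1],
  [[0, 0, 0], [-0.163, -0.448, 0.02], 1],
  [[0, 0, 0], [-0.163, -0.448, 0], 1],
  [[0, 0, 0], [-0.163, -0.448, 0], 1],
  [[0, 0, 0], [-0.163, -0.448, 0], 1],
])

```text
time: 9.7
tool_pos: [0.4871, -0.1715, 0.0635]
tcp_rot: [0.513, 3.099, 0.001]
wrist_force: [-0.3, 2.6, 3.4]
width: -0.002
```

Keys 3 and 4 are up, with contact at 63.4 and 63.5 mm. I'll lift and go back over the left-hand key.

Request:
move_arm([
  [[0, 0, 0], [0, 0, 0.2], 1],
  [[0, 0, 0], [0, 0, 0.2], 1],
  [[0, 0, 0], [0.12, 0.33, 0.2], 1],
  [[0, 0, 0], [0.245, 0.672, 0.2], 1],
  [[0, 0, 0], [0.245, 0.672, 0.2], 1],
])

```text
time: 10.32
tool_pos: [0.5116, -0.1031, 0.0824]
tcp_rot: [-0.508, -3.1, -0.0]
wrist_force: [-0.2, -0.1, 0.1]
width: -0.0
```

Request:
move_arm([
  [[0, 0, 0], [0.12, 0.33, 0], 1],
  [[0, 0, 0], [0.244, 0.672, 0], 1],
  [[0, 0, 0], [0.244, 0.672, 0], 1],
  [[0, 0, 0], [0.244, 0.672, -0.1], 1],
  [[0, 0, 0], [0.244, 0.672, -0.2], 1],
  [[0, 0, 0], [0.244, 0.672, -0.2], 1],
])

```text
time: 11.08
tool_pos: [0.5341, -0.0382, 0.0614]
tcp_rot: [-0.514, -3.096, 0.001]
wrist_force: [-0.4, -0.9, 0.8]
width: 0.0
```

Request:
move_arm([
  [[0, 0, 0], [0, 0, -0.03], 1],
  [[0, 0, 0], [0, 0, -0.06], 1],
  [[0, 0, 0], [0, 0, -0.09], 1],
  [[0, 0, 0], [0, 0, -0.1], 1],
  [[0, 0, 0], [0, 0, -0.1], 1],
  [[0, 0, 0], [0, 0, -0.1], 1],
])

```text
time: 11.82
tool_pos: [0.5358, -0.038, 0.0548]
tcp_rot: [-0.512, -3.099, 0.001]
wrist_force: [-5.9, -1.5, 10.5]
width: 0.0
```

Request:
move_arm([
  [[0, 0, 0], [0, 0, -0.012], 1],
  [[0, 0, 0], [0, 0, -0.012], 1],
  [[0, 0, 0], [0, 0, -0.012], 1],
])

```text
time: 12.2
tool_pos: [0.5358, -0.038, 0.0545]
tcp_rot: [-0.512, -3.099, 0.001]
wrist_force: [-7.8, -1.8, 16.4]
width: 0.003
```

The force of 16 N shows the key is on its stop. I'll release straight up, then retreat to clear the view.

Request:
move_arm([
  [[0, 0, 0], [0, 0, 0.05], 1],
  [[0, 0, 0], [0, 0, 0.1], 1],
  [[0, 0, 0], [0, 0, 0.2], 1],
  [[0, 0, 0], [0, 0, 0.5], 1],
  [[0, 0, 0], [0, 0, 1], 1],
  [[0, 0, 0], [0, 0, 1], 1],
])

```text
time: 12.95
tool_pos: [0.54, -0.0378, 0.1574]
tcp_rot: [0.511, 3.089, 0.001]
wrist_force: [0.4, -0.4, -0.0]
width: -0.001
```

Request:
move_arm([
  [[0, 0, 0], [-0.2, 0.5, 0.4], 1],
  [[0, 0, 0], [-0.4, 1, 0.8], 1],
  [[0, 0, 0], [-0.4, 1, 0.8], 1],
])

```text
time: 13.32
tool_pos: [0.4966, 0.0648, 0.2346]
tcp_rot: [0.507, 3.096, 0.003]
wrist_force: [0.1, -0.4, -0.4]
width: -0.0
```

Request:
move_arm([
  [[0, 0, 0], [-0.2, 0.5, 0], 1],
  [[0, 0, 0], [-0.4, 1, 0], 1],
  [[0, 0, 0], [-0.4, 1, 0], 1],
])

```text
time: 13.7
tool_pos: [0.4542, 0.1644, 0.2304]
tcp_rot: [-0.505, -3.098, 0.001]
wrist_force: [0.8, -0.6, -0.3]
width: 0.002
```

Request:
move_arm([
  [[0, 0, 0], [-0.2, 0.5, 0], 1],
  [[0, 0, 0], [-0.4, 1, 0], 1],
  [[0, 0, 0], [-0.4, 1, 0], 1],
  [[0, 0, 0], [-0.4, 1, 0], 1],
])

```text
time: 14.2
tool_pos: [0.4161, 0.2614, 0.2309]
tcp_rot: [-0.512, -3.099, 0.003]
wrist_force: [0.7, -0.6, -0.1]
width: -0.002
```

Run:
```python
from workcell import status, read_camera
import cv2,numpy as np
for n in("top","scene"):
    z=np.load(n+"0.npz");K,R,t=z["K"],z["R"],z["t"];p,d=read_camera(n)
    cv2.imwrite(f"pics/{n}9.png",p[...,::-1])
    v,u=np.mgrid[:400,:640]
    f=lambda d:(np.stack([(u-K[0,2])/K[0,0]*d,(v-K[1,2])/K[1,1]*d,d],-1)-t)@R
    A,B=f(z["d"]),f(d)
    C=[(318,213),(334,219),(350,224),(366,229)] if n=="top" else [(298,211),(284,217),(269,224),(254,231)]
    for a,b in C: s=np.s_[b-3:b+4,a-3:a+4,2];print(n,np.mean(A[s]).round(4),np.mean(B[s]).round(4))
s=status.read_state();print(s["tool_pos"],s["wrist_force"])
```

```text
top 0.0614 0.0649
top 0.0652 0.0649
top 0.0653 0.0653
top 0.0653 0.0875
scene 0.0583 0.061
scene 0.062 0.0624
scene 0.062 0.0614
scene 0.0621 0.0621
[0.41641661 0.26107325 0.23133043] [-0.21276314  0.57131672  0.31841805]
```

View pics/top9.png

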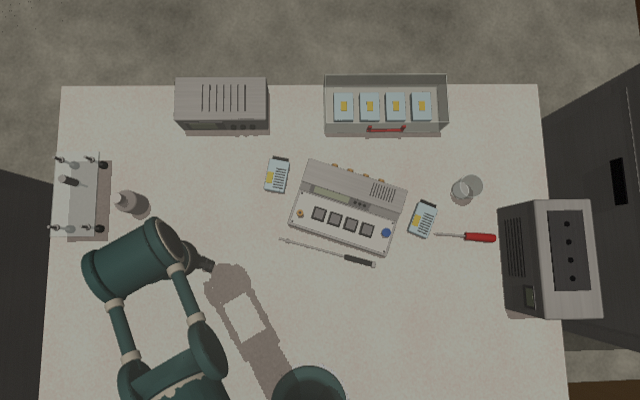

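All the loose things look unmoved. Two of the mean heights, 0.0875 and 0.061, look like depth outliers, so I'll recheck with medians and hand in if they agree.

Run:
```python
from workcell import read_camera, order
import numpy as np
r=[]
for n in("top","scene"):
    z=np.load(n+"0.npz");K,R,t=z["K"],z["R"],z["t"];v,u=np.mgrid[:400,:640]
    ds=np.median([read_camera(n)[1] for _ in range(3)],0)
    W=(np.stack([(u-K[0,2])/K[0,0]*ds,(v-K[1,2])/K[1,1]*ds,ds],-1)-t)@R
    C=[(318,213),(334,219),(350,224),(366,229)] if n=="top" else [(298,211),(284,217),(269,224),(254,231)]
    h=np.array([np.median(W[b-3:b+4,a-3:a+4,2]) for a,b in C]);print(n,h.round(4));r.append(np.ptp(h)<.0015)
print(r)
if all(r): print(order.finish_job())
```

```text
top [0.065  0.0648 0.065  0.0654]
scene [0.0624 0.063  0.0628 0.0624]
[np.True_, np.True_]
the job is handed in; nothing more can be done
None
```

I tapped the four keys from left to right with the closed fingertips, then pressed the latched one fully in once and released it. The job was handed in at about 14.6 s; it reports no verdict.

- **Taps:** the left-hand key gave no force at 62 mm and only met the finger at 60 mm (3.8 N), so it was the latched one. The other three met the finger at about 63.5 mm (3.4–4.1 N), so they were up.
- **Press:** I pushed the left-hand key to its stop at 54.5 mm with 16 N, then let go.
- **Last checks:** median depth puts the four key tops within 0.6 mm of each other in both cameras. The left-hand key had been about 4 mm lower at the start. In the final top picture the loose things look unmoved, judged by eye only. The arm is well clear and the wrist force is near zero.
- **Disagreements:** an earlier check using mean heights gave one wild value (87.5 mm on the right-hand key in the top view) and a slightly low left-hand key in the scene view. The median recheck showed neither. The two cameras differ by about 2 mm in absolute height, which is within the calibration tolerance.

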